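# Crack open the dry box

### The arm

A 7-joint arm with a two-finger parallel gripper is mounted at the origin on a cart in front of the work surface, level with it; the furniture and walls round the work are solid. World frame = base frame: x ahead of the robot, y to its left, z up, the work surface at z = 0. Lengths are in m, angles in rad, forces in N, time in s.
With the tool pointing down it reaches from about 0.4 to 0.875 m from the base axis. Payload 6.5 kg.
Tool frame: the origin (TCP) lies on the centre line of the jaws, within the pads' length; the fingertips stand 8 mm ahead of it and the grasp point (between the pads) lies 11 mm behind it (r.finger_overhang is the z of the fingertips in the tool frame, in m); z points along the fingers, y is the direction in which the jaws open and shut (so a half turn about z gives the same grasp; the last joint's range is limited). The gripper opens to 85 mm and grips with 20 to 120 N. Pads are 22 mm wide; open, the fingers measure 114 mm over their backs; the gripper's body (76 mm by 85 mm) begins 54 mm behind the grasp point. The pads swing forward as they close: fully open they stand 13 mm farther back than shut.
Start: joints at [1.257, 0.536, -0.004, 1.538, 0.003, 1.067, -0.071], TCP at [0.159, -0.63, 0.239] pointing down, gripper open.
Joint ranges: [-2.7, 2.7], [-0.37, 2.16], [-1.27, 1.26], [0.24, 2.4], [-1.31, 4.45], [0.19, 1.91], [-2.76, 2.76]. Speed limits (rad/s): [2.39, 2.39, 3.14, 3.14, 3.14, 3.14, 3.14].

### API

Orientations are given as a rotation vector (axis times angle).
In Python, from station import telemetry, cams, ticket, r gives the robot as it stands. The module is installed in compiled form; this text tells all that it offers.
- The arm moves only by the tool carry_out, never from a script. Its argument "rows" is a list of rows, each an object of numbers: "x", "y", "z": the shift along the tool's x, y, z in m; "roll": the turn about the tool's z in degrees; "fingers": the opening, from 0 (shut) to 1 (fully open). A call has exactly 8 rows; each row shifts and turns the pose as measured when the row begins, along the tool's axes as they then stand; what a row does not reach is not made up. A row lasts 1/12 s, in which the tool goes at most 41.7 mm and 7.16 degrees, less where a joint would pass 70% of its speed; a pose out of reach is approached as far as the arm can. A call with a gripper value outside its range is refused whole. The fingers move at their own pace and stop on an object; the grip force is fixed at half the most. Time passes only in rows, so rows that do not move let the fingers close, or fill a call up. It gives the time, the measured TCP pose, the force and the opening at its end, in the units of the state.
- telemetry.get_obs(): the state, without advancing time (a new reading comes with each control period).
- cams.camera(name): name is "side" or "top"; returns a dict with "img" (384x512x3 uint8, blue, green, red), "vfov" (degrees; the focal length in pixels is half the picture's height over the tangent of half this angle, whatever the lens; pixels are square), "cx", "cy" (the principal point, pixels), "k1" (the pictures are not rectified: a ray, as slopes to the right and down, at radius r is drawn at 1 + k1 r^2 times it, then the intrinsics apply), "view" (4x4, takes a point from world to camera coordinates). Camera axes: x right, y up, looking along -z (the intrinsics and any distortion apply to the point x, -y, -z); pixel columns grow to the right and rows downward; lengths in m; the calibration is good to about 2 mm. A picture is of the moment at which its call begins. There is no depth.
- ticket.sign_off(): hands the job in, once; it reports no verdict.
The state is a dict: "t": time; "joint_pos": joint angles; "joint_vel": joint speeds; "tau": joint torques, N m; "eef_pos": TCP position; "orientation": TCP orientation; "ft_force": force on the tool from outside, world axes, zero at the start; "moment": the same for the moment, N m; "grip_width": finger opening in m.
Only numpy, scipy, OpenCV 4.12 (cv2) and the standard library are available. Lean on these libraries where they do the work, as an engineer would, in place of code of your own. Each camera call takes 0.05 s, during which the arm holds its last target. There are 200 camera calls.

### The job

Take the paint pot off the lid of the dry box and stand it upright on the round cork mat, without tipping it over and without disturbing the other things. Then pull the lid up by its grip until it breaks free of its sticky seal, never letting it swing open more than about 5 cm at the front edge, and finish while still holding the lid by its grip with the front edge about 2 cm open; do not let go.

Things in the scene. Friction and masses are not known exactly. Their poses are not given: they have to be found in the camera images.
- dry_box: low grey storage box, 150 (x) x 200 (y) x 50 mm, fixed to the table, closed by a flat hinged lid; origin at the centre of its underside, z up, its -x side is the front. The shut lid's flat top, 158 x 204 mm, is 58 mm above the origin. The hinge line is parallel to the box's y axis, at box x = +78 mm, z = +50 mm
- lid_grip (a point): centre of the lid's grip: an upright black block standing on the lid near its front edge, 44 mm long (along the box's x), 14 mm wide (along the box's y), 30 mm high above the lid; this point is at box x = -50 mm, y = 0, z = +74 mm with the lid shut, and it turns with the lid (its axes are those of the box when shut)
- dry_lid (a joint): lid angle in rad, 0 shut, growing as the front edge rises; the front edge is 158 mm from the hinge, so 2 cm open = 0.127 rad
- pot_center (a point): centre of the paint pot that stands on the lid, behind the grip: round, 38 mm diameter, 42 mm high, pale cap, light (about 0.1 kg); the centre is 21 mm above its underside, z is its upright axis
- mat: round cork mat, 120 mm diameter, 4 mm thick, fixed flat on the table to the left or right of the box; origin at the centre of its underside
- tape: bystander: roll of masking tape lying flat, 68 mm diameter, 18 mm high, on the other side of the box from the mat; origin at the centre of its underside
- block: bystander: brown sanding block, 28 x 70 x 16 mm, near the front of the table; origin at the centre of its underside
- short_pot: bystander: another, smaller paint pot, 33 mm diameter, 34 mm high, standing on the table behind the box; origin at the centre of its underside
- lid_front (a point): middle of the lid's front edge, 158 mm from the hinge line. The lid is stuck to its rubber seal here: lifting it by the grip takes a peak of about 12 N (nothing gives before that but 1 mm of rubber); the force falls off over the first 7 mm that this edge rises. From there the lid (about 0.2 kg) is free, weighs 1 to 2 N at the grip, does not stick again, and falls shut if let go
Things that resemble listed ones, but are neither listed nor needed, are in the scene too. Leave any orange or pink look-alike of the part that bears pot_center alone.

How it is judged:
On the way, in this order (a step that is already met when the one before it is completed fails the run):
1. the pot stands upright on the cork mat, let go (horizontal distance between pot_center and mat below 0.045 m and height (world z) of pot_center below 0.03 m and angle between pot_center's own z axis and vertical below 0.15 rad and contact force between pot and the fingers below 0.05 N and value of joint dry_lid below 0.03 rad), for 0.3 s.
2. the lid, held by the gripper, has come free of its seal (value of joint dry_lid above 0.06 rad and contact force between the fingers and dry_lid above 0.5 N), for 0.2 s.
At the end, for the whole second after the job is handed in: The gripper still holds the lid by its grip, still, with the front edge open 11 to 34 mm (0.07 to 0.215 rad); the pot stands upright on the cork mat with its centre within 45 mm of the mat's, untouched (value of joint dry_lid between 0.07 and 0.215 rad and contact force between the fingers and dry_lid above 0.5 N and distance between the grasp point and lid_grip below 0.04 m and velocity of joint dry_lid between -0.05 and 0.05 rad/s and horizontal distance between pot_center and mat below 0.045 m and height (world z) of pot_center below 0.03 m and angle between pot_center's own z axis and vertical below 0.15 rad and contact force between pot and the arm below 0.05 N and contact force between pot and the fingers below 0.05 N); the arm keeps its last pose, push and grip.
It fails at once if the lid swings open more than 5 cm at the front edge (value of joint dry_lid above 0.33 rad).
It fails at once if the pot is tipped over (angle between pot_center's own z axis and vertical above 0.8 rad).
It fails at once if a bystander is shifted by more than 3 cm (distance of any of tape, block, short_pot from where it was at the start of the episode above 0.03 m).
It also fails if it takes over 58 s, if anything falls off the work surface, if the arm or the gripper's body presses on something with over 40 N, if the wrist force passes 120 N, or if a joint passes its speed limit or range.

## Working session

There is one attempt and no reset: what is moved stays moved. The work goes in short steps, Python scripts to look and compute and a tool call to move; the robot and the scene stay as the last step left them, time stands still between calls to the robot, and variables do not carry over. Pictures are saved under pics/ and viewed, about 8 in all and at most 12, crops included, and the job is handed in when it is done.

Besides the shell and the picture viewer there is one more tool, called after "Call:" in YAML: its name, and indented under it one key for each argument. carry_out: Moves the arm, as the interface text tells. Its arguments: {"type":"object","properties":{"rows":{"type":"array"}},"required":["rows"]}

```bash
mkdir -p pics
cat > h.py <<'E'
import numpy as np, cv2
from station import telemetry, cams, ticket, r
from scipy.spatial.transform import Rotation as R
def grab(n,f):
    c=cams.camera(n); cv2.imwrite(f'pics/{f}.png',c['img'])
    np.savez(f'pics/{f}.npz',**{k:c[k] for k in c}); return c
def load(f): return dict(np.load(f'pics/{f}.npz'))
def K(c):
    f=384/2/np.tan(np.radians(float(c['vfov']))/2); return f
def proj(c,P):
    P=np.atleast_2d(P); q=(c['view']@np.c_[P,np.ones(len(P))].T).T
    s=np.c_[q[:,0]/-q[:,2],q[:,1]/q[:,2]]; r2=(s**2).sum(1,keepdims=True)
    return s*(1+c['k1']*r2)*K(c)+[float(c['cx']),float(c['cy'])]
def ray(c,uv):
    d=(np.array(uv,float)-[float(c['cx']),float(c['cy'])])/K(c); s=d.copy()
    for _ in range(30): s=d/(1+c['k1']*(s**2).sum())
    V=np.linalg.inv(c['view']); return V[:3,3],V[:3,:3]@np.array([s[0],-s[1],-1])
def onz(c,uv,z):
    o,d=ray(c,uv); return o+d*(z-o[2])/d[2]
E
python3 - <<'E'
from h import *
a=grab('side','s0');b=grab('top','t0')
for c in(a,b):print(c['vfov'],c['cx'],c['cy'],c['k1'],np.linalg.inv(c['view'])[:3].round(3).tolist())
o=telemetry.get_obs();print({k:np.round(v,3) for k,v in o.items()})
cv2.imwrite('pics/both.png',cv2.resize(np.vstack([a['img'],b['img']]),(400,600)))
E
```

```text
45.27867525713051 257.725172234394 191.82393768040896 -0.03499306508092678 [[-0.931, 0.191, -0.311, 0.224], [-0.365, -0.508, 0.78, 0.955], [-0.008, 0.84, 0.543, 0.721]]
54.99092844984483 254.7523443977078 186.9201752841594 -0.005538337376511401 [[0.013, 0.987, -0.161, 0.439], [-1.0, 0.015, 0.013, 0.051], [0.016, 0.161, 0.987, 0.97]]
{'t': np.float64(0.1), 'joint_pos': array([ 1.257,  0.537, -0.004,  1.539,  0.003,  1.067, -0.071]), 'joint_vel': array([-0.001, -0.001,  0.001, -0.001, -0.   , -0.003, -0.   ]), 'tau': array([ 2.0000e-03, -5.8458e+01,  1.0520e+00, -2.5978e+01,  1.3000e-02,
        5.0000e-03, -0.0000e+00]), 'eef_pos': array([ 0.159, -0.63 ,  0.239]), 'orientation': array([-3.116, -0.388,  0.   ]), 'ft_force': array([ 0.605,  0.09 , -0.209]), 'moment': array([ 0.036, -0.016,  0.004]), 'grip_width': np.float64(0.086)}
```

View pics/t0.png

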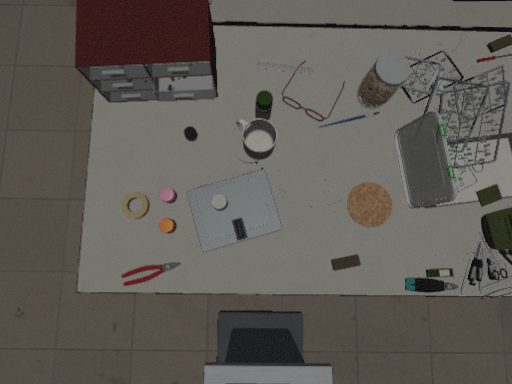

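View pics/s0.png

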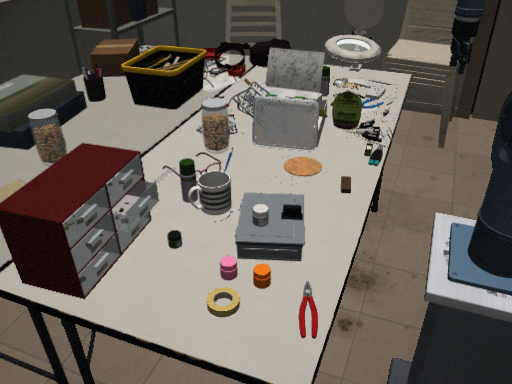

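The top view (image up = +x, left = +y) shows:
- **Box:** around (235,210), with the grip at (239,229).
- **Pot:** the pale one on the lid at (219,202). The pink (168,195) and orange (167,226) ones on the table are decoys.
- **Mat:** (369,204).
- **Bystanders:** tape (135,205), block (345,262), and the dark short_pot (191,133).

In the side view the pale pot is at (260,213), on the lid behind the grip. I'll confirm with an enlarged crop.

Run:
```python
from h import *
a=load('s0');b=load('t0')
A=cv2.resize(a['img'][180:270,220:320],None,fx=4,fy=4,interpolation=cv2.INTER_CUBIC)
B=cv2.resize(b['img'][165:255,180:290],None,fx=4,fy=4,interpolation=cv2.INTER_CUBIC)
cv2.imwrite('pics/crop0.png',cv2.convertScaleAbs(np.hstack([A[:360],B[:360]])[:, :800] if 0 else np.hstack([cv2.resize(A,(400,360)),B]),alpha=1.4)[:, :840][:, :])
im=cv2.imread('pics/crop0.png');cv2.imwrite('pics/crop0.png',im[:,40:])
# mat by colour
h=cv2.cvtColor(b['img'],cv2.COLOR_BGR2HSV);m=cv2.inRange(h,(5,80,60),(20,255,255));m[:, :330]=0;m[:,400:]=0;m[:170]=0;m[245:]=0
(u,v),w,_=cv2.fitEllipse(max(cv2.findContours(m,0,2)[0],key=cv2.contourArea));print('mat',u,v,w,onz(b,(u,v),.004))
for n,uv,z in[('pot',(219,202),.1),('grip',(239,229),.088),('tape',(135,205),.018),('block',(345,262),.016),('short',(191,133),.034),('pink',(168,195),.04),('orange',(167,226),.04)]:print(n,onz(b,uv,z).round(3))
```

```text
mat 369.2897644042969 204.33546447753906 (42.1002311706543, 44.376502990722656) [ 0.55511492 -0.26559146  0.004     ]
pot [0.544 0.124 0.1  ]
grip [0.481 0.076 0.088]
tape [0.543 0.347 0.018]
block [ 0.405 -0.194  0.016]
short [0.733 0.208 0.034]
pink [0.567 0.259 0.04 ]
orange [0.489 0.257 0.04 ]
```

View pics/crop0.png

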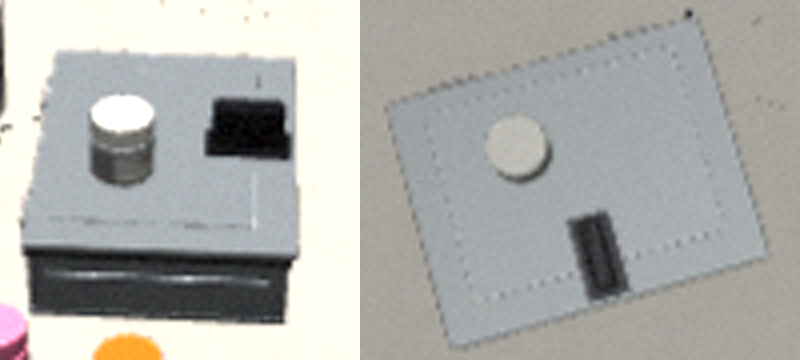

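The crop confirms the target. The pale-capped pot stands on the lid at about (219.5,202) in the top picture, behind the black grip at about (239,229), while the pink and orange ones stand on the table. Next I'll fit the box pose from the lid corners.

Run:
```python
from h import *
from scipy.optimize import least_squares
b=load('t0');a=load('s0')
c=lambda x,y:((x-360)/4+180-.4,y/4+165-.4)
cs=np.array([c(386,105),c(697,20),c(767,256),c(452,347)])
L=np.array([[.08,.102],[.08,-.102],[-.078,-.102],[-.078,.102]])
def W(p,l,z): 
    C,S=np.cos(p[2]),np.sin(p[2]);return np.c_[p[0]+C*l[:,0]-S*l[:,1],p[1]+S*l[:,0]+C*l[:,1],np.full(len(l),z)]
L[:,0]+=-.001 # lid -80..78
L=np.array([[.078,.102],[.078,-.102],[-.08,-.102],[-.08,.102]])
s=least_squares(lambda p:(proj(b,W(p,L,.058))-cs).ravel(),[.53,.09,.2]);p=s.x
print('box',p,'res',s.fun.round(2))
g=W(p,np.array([[-.05,0]]),.074);print('grip',g)
gm=c(598,256);print('grip seen (z.088)',onz(b,gm,.088), 'pred px',proj(b,g+[0,0,.014]),gm)
pot=onz(b,c(518,147),.1);print('pot',pot)
# side check
sc=lambda x,y:((x+40)/4+220-.4,y/4+180-.4)
print('side pot',onz(a,sc(122,112),.1),'side grip top',proj(a,g+[0,0,.014]),sc(250,106))
o=telemetry.get_obs();M=R.from_rotvec(o['orientation']).as_matrix();print(M.round(3))
```

```text
box [0.53152283 0.09101959 0.29302829] res [-0.37 -0.39  0.32 -1.01  0.8   0.39 -0.72  0.89]
grip [[0.48365416 0.07657695 0.074     ]]
grip seen (z.088) [0.48243305 0.07543184 0.088     ] pred px [[238.62856706 228.07754505]] (239.1, 228.6)
pot [0.5454981  0.12378332 0.1       ]
side pot [0.54821587 0.12491534 0.1       ] side grip top [[292.33631632 206.36953014]] (292.1, 206.1)
[[ 0.969  0.245 -0.   ]
 [ 0.245 -0.969  0.001]
 [-0.    -0.002 -1.   ]]
```

Call:
carry_out:
  rows:
    - {"x":0.02,"y":-0.023}
    - {"x":0.023,"y":-0.026}
    - {"x":0.023,"y":-0.026}
    - {"x":0.023,"y":-0.026}
    - {"x":0.023,"y":-0.026}
    - {"x":0.023,"y":-0.026}
    - {"x":0.023,"y":-0.026}
    - {"x":0.023,"y":-0.026}

```text
validation failed for argument at $.ro...
```

Call:
carry_out:
  rows:
    - {"x":0.02,"y":-0.023,"z":0,"roll":0,"fingers":1}
    - {"x":0.023,"y":-0.026,"z":0,"roll":0,"fingers":1}
    - {"x":0.023,"y":-0.026,"z":0,"roll":0,"fingers":1}
    - {"x":0.023,"y":-0.026,"z":0,"roll":0,"fingers":1}
    - {"x":0.023,"y":-0.026,"z":0,"roll":0,"fingers":1}
    - {"x":0.023,"y":-0.026,"z":0,"roll":0,"fingers":1}
    - {"x":0.023,"y":-0.026,"z":0,"roll":0,"fingers":1}
    - {"x":0.023,"y":-0.026,"z":0,"roll":0,"fingers":1}

```text
t: 0.77
eef_pos: [0.2818, -0.382, 0.234]
orientation: [-3.118, -0.366, 0.011]
ft_force: [1.8, 0.3, 0.0]
grip_width: 0.0851
```

Call:
carry_out:
  rows:
    - {"x":0.023,"y":-0.027,"z":0,"roll":-0.4,"fingers":1}
    - {"x":0.023,"y":-0.027,"z":0,"roll":-0.4,"fingers":1}
    - {"x":0.023,"y":-0.027,"z":0,"roll":-0.4,"fingers":1}
    - {"x":0.023,"y":-0.027,"z":0,"roll":-0.4,"fingers":1}
    - {"x":0.023,"y":-0.027,"z":0,"roll":-0.4,"fingers":1}
    - {"x":0.023,"y":-0.027,"z":0,"roll":-0.4,"fingers":1}
    - {"x":0.023,"y":-0.027,"z":0,"roll":-0.4,"fingers":1}
    - {"x":0.023,"y":-0.027,"z":0,"roll":-0.4,"fingers":1}

```text
t: 1.43
eef_pos: [0.4062, -0.1122, 0.2329]
orientation: [-3.106, -0.454, 0.013]
ft_force: [0.8, -0.9, 0.7]
grip_width: 0.0853
```

Call:
carry_out:
  rows:
    - {"x":0.023,"y":-0.026,"z":0,"roll":0,"fingers":1}
    - {"x":0.023,"y":-0.026,"z":0,"roll":0,"fingers":1}
    - {"x":0.023,"y":-0.026,"z":0,"roll":0,"fingers":1}
    - {"x":0.023,"y":-0.026,"z":0,"roll":0,"fingers":1}
    - {"x":0.023,"y":-0.026,"z":0,"roll":0,"fingers":1}
    - {"x":0.02,"y":-0.022,"z":0,"roll":0,"fingers":1}
    - {"x":0.01,"y":-0.012,"z":0,"roll":0,"fingers":1}
    - {"x":0,"y":0,"z":0,"roll":0,"fingers":1}

```text
t: 2.1
eef_pos: [0.5007, 0.1057, 0.2315]
orientation: [-3.1, -0.469, 0.012]
ft_force: [-0.6, 0.1, -0.4]
grip_width: 0.0854
```

```bash
cat > go.py <<'E'
from h import *
import sys
def delta(x,y,z,yaw):
    o=telemetry.get_obs();M=R.from_rotvec(o['orientation']).as_matrix()
    d=M.T@(np.array([x,y,z])-o['eef_pos']);cur=np.arctan2(M[1,0],M[0,0])
    print('t',o['t'].round(2),'pos',o['eef_pos'].round(4),'yaw',cur.round(3),'zaxis',M[:,2].round(3),'F',o['ft_force'].round(1),'w',o['grip_width'].round(4))
    print('shift',d.round(4),'roll deg',np.degrees(cur-yaw).round(2),'j',o['joint_pos'].round(2))
delta(*map(float,sys.argv[1:5]))
E
python3 go.py .5463 .1242 .2 .28
```

```text
Traceback (most recent call last):
  File "go.py", line 8, in <module>
    delta(*map(float,sys.argv[1:5]))
    ~~~~~^^^^^^^^^^^^^^^^^^^^^^^^^^^
  File "go.py", line 6, in delta
    print('t',o['t'].round(2),'pos',o['eef_pos'].round(4),'yaw',cur.round(3),'zaxis',M[:,2].round(3),'F',o['ft_force'].round(1),'w',o['grip_width'].round(4))
              ^^^^^^^^^^^^
AttributeError: 'float' object has no attribute 'round'
```

```bash
sed -i "s/o\['t'\].round(2)/round(o['t'],2)/; s/o\['grip_width'\].round(4)/round(float(o['grip_width']),4)/" go.py
python3 go.py .5463 .1242 .13 .28
```

```text
t 2.1 pos [0.5007 0.1057 0.2315] yaw 0.3 zaxis [-0.009  0.005 -1.   ] F [-0.6  0.1 -0.4] w 0.0854
shift [ 0.0497 -0.0034  0.1012] roll deg 1.15 j [ 0.08  0.35 -0.46  1.88  0.18  0.95 -1.73]
```

Call:
carry_out:
  rows:
    - {"x":0.01,"y":-0.001,"z":0.01,"roll":0.6,"fingers":1}
    - {"x":0.015,"y":-0.001,"z":0.018,"roll":0.6,"fingers":1}
    - {"x":0.015,"y":-0.001,"z":0.02,"roll":0,"fingers":1}
    - {"x":0.008,"y":-0.001,"z":0.02,"roll":0,"fingers":1}
    - {"x":0.002,"y":0,"z":0.018,"roll":0,"fingers":1}
    - {"x":0,"y":0,"z":0.012,"roll":0,"fingers":1}
    - {"x":0,"y":0,"z":0,"roll":0,"fingers":1}
    - {"x":0,"y":0,"z":0,"roll":0,"fingers":1}

```text
t: 2.77
eef_pos: [0.5464, 0.1185, 0.128]
orientation: [-3.11, -0.432, 0.018]
ft_force: [0.2, -1.0, -0.2]
grip_width: 0.0857
```

```bash
python3 go.py .5463 .1242 .076 .28
python3 - <<'E'
from h import *
a=grab('side','s1');b=grab('top','t1')
A=cv2.resize(a['img'][130:270,200:330],(520,560));B=cv2.resize(b['img'][150:260,180:250],(280,440))
B=cv2.copyMakeBorder(B,0,120,0,0,0);cv2.imwrite('pics/c1.png',cv2.convertScaleAbs(np.hstack([A,B]),alpha=1.4))
E
```

```text
t 2.77 pos [0.5464 0.1185 0.128 ] yaw 0.276 zaxis [-0.012 -0.    -1.   ] F [ 0.2 -1.  -0.2] w 0.0857
shift [ 0.002  -0.0053  0.052 ] roll deg -0.23 j [ 0.    0.57 -0.39  1.84  0.28  0.8  -1.83]
```

View pics/c1.png

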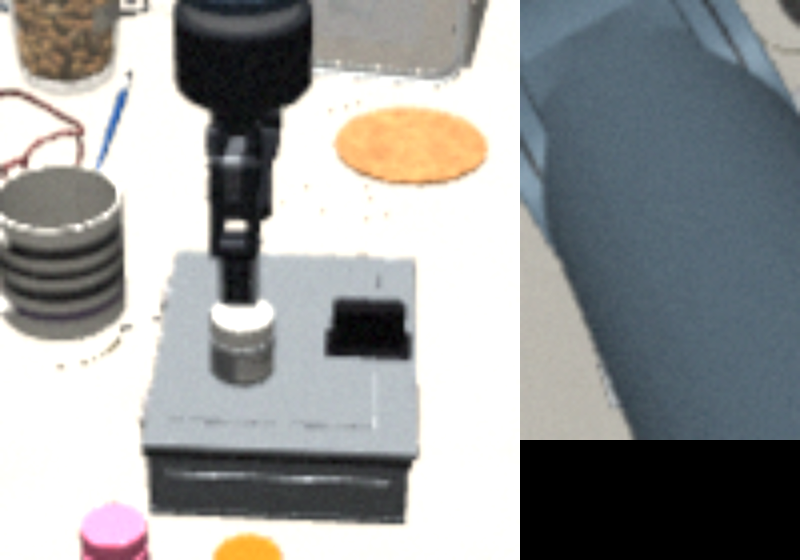

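The side crop shows the gripper over the pale pot, lined up along x, and clear of the grip and the mug. In the top view the arm hides the pot. I'll descend and close.

Call:
carry_out:
  rows:
    - {"x":0.002,"y":-0.005,"z":0.003,"roll":0,"fingers":1}
    - {"x":0,"y":0,"z":0.012,"roll":0,"fingers":1}
    - {"x":0,"y":0,"z":0.015,"roll":0,"fingers":1}
    - {"x":0,"y":0,"z":0.013,"roll":0,"fingers":1}
    - {"x":0,"y":0,"z":0.008,"roll":0,"fingers":1}
    - {"x":0,"y":0,"z":0.003,"roll":0,"fingers":1}
    - {"x":0,"y":0,"z":0,"roll":0,"fingers":1}
    - {"x":0,"y":0,"z":0,"roll":0,"fingers":1}

```text
t: 3.53
eef_pos: [0.5499, 0.126, 0.0755]
orientation: [-3.109, -0.433, 0.001]
ft_force: [0.8, -0.1, 0.2]
grip_width: 0.0851
```

```bash
python3 go.py .5463 .1242 .076 .28
```

```text
t 3.53 pos [0.5499 0.126  0.0755] yaw 0.277 zaxis [-0.001  0.002 -1.   ] F [ 0.8 -0.1  0.2] w 0.0851
shift [-0.004   0.0008 -0.0005] roll deg -0.2 j [-0.04  0.65 -0.36  1.86  0.33  0.69 -1.88]
```

Call:
carry_out:
  rows:
    - {"x":-0.003,"y":0.001,"z":0,"roll":0,"fingers":1}
    - {"x":0,"y":0,"z":0,"roll":0,"fingers":0.8}
    - {"x":0,"y":0,"z":0,"roll":0,"fingers":0.6}
    - {"x":0,"y":0,"z":0,"roll":0,"fingers":0.5}
    - {"x":0,"y":0,"z":0,"roll":0,"fingers":0.4}
    - {"x":0,"y":0,"z":0,"roll":0,"fingers":0.3}
    - {"x":0,"y":0,"z":0,"roll":0,"fingers":0.2}
    - {"x":0,"y":0,"z":0,"roll":0,"fingers":0}

```text
t: 4.2
eef_pos: [0.5486, 0.1244, 0.078]
orientation: [-3.109, -0.432, -0.006]
ft_force: [0.5, 0.5, -1.3]
grip_width: 0.0363
```

Call:
carry_out:
  rows:
    - {"x":0,"y":0,"z":0,"roll":0,"fingers":0}
    - {"x":0,"y":0,"z":0,"roll":0,"fingers":0}
    - {"x":0,"y":0,"z":0,"roll":0,"fingers":0}
    - {"x":0,"y":0,"z":-0.003,"roll":0,"fingers":0}
    - {"x":0,"y":0,"z":-0.006,"roll":0,"fingers":0}
    - {"x":0,"y":0,"z":-0.01,"roll":0,"fingers":0}
    - {"x":0,"y":0,"z":-0.015,"roll":0,"fingers":0}
    - {"x":0,"y":0,"z":-0.015,"roll":0,"fingers":0}

```text
t: 4.87
eef_pos: [0.5458, 0.1235, 0.1272]
orientation: [-3.109, -0.433, 0.005]
ft_force: [0.2, 0.3, -0.7]
grip_width: 0.0361
```

```bash
python3 go.py .555 -.2656 .16 .28
```

```text
t 4.87 pos [0.5458 0.1235 0.1272] yaw 0.277 zaxis [-0.004  0.002 -1.   ] F [ 0.2  0.3 -0.7] w 0.0361
shift [-0.0976  0.3768 -0.0335] roll deg -0.19 j [-0.01  0.57 -0.39  1.84  0.29  0.79 -1.84]
```

Call:
carry_out:
  rows:
    - {"x":0,"y":0,"z":-0.018,"roll":0,"fingers":0}
    - {"x":0,"y":0.005,"z":-0.018,"roll":0,"fingers":0}
    - {"x":-0.004,"y":0.015,"z":-0.006,"roll":0,"fingers":0}
    - {"x":-0.007,"y":0.025,"z":0,"roll":0,"fingers":0}
    - {"x":-0.007,"y":0.028,"z":0,"roll":0,"fingers":0}
    - {"x":-0.007,"y":0.028,"z":0,"roll":0,"fingers":0}
    - {"x":-0.007,"y":0.028,"z":0,"roll":0,"fingers":0}
    - {"x":-0.007,"y":0.028,"z":0,"roll":0,"fingers":0}

```text
t: 5.53
eef_pos: [0.5555, -0.0326, 0.1835]
orientation: [-3.1, -0.458, -0.019]
ft_force: [0.8, -1.1, -0.4]
grip_width: 0.0362
```

Call:
carry_out:
  rows:
    - {"x":-0.007,"y":0.028,"z":0,"roll":0,"fingers":0}
    - {"x":-0.007,"y":0.028,"z":0,"roll":0,"fingers":0}
    - {"x":-0.007,"y":0.028,"z":0,"roll":0,"fingers":0}
    - {"x":-0.007,"y":0.028,"z":0,"roll":0,"fingers":0}
    - {"x":-0.007,"y":0.025,"z":0,"roll":0,"fingers":0}
    - {"x":-0.005,"y":0.018,"z":0,"roll":0,"fingers":0}
    - {"x":0,"y":0.005,"z":0,"roll":0,"fingers":0}
    - {"x":0,"y":0,"z":0,"roll":0,"fingers":0}

```text
t: 6.2
eef_pos: [0.5624, -0.2144, 0.1903]
orientation: [-3.109, -0.444, -0.028]
ft_force: [0.1, 1.0, -0.9]
grip_width: 0.0362
```

```bash
python3 go.py .555 -.2656 .026 .28
```

```text
t 6.2 pos [ 0.5624 -0.2144  0.1903] yaw 0.284 zaxis [ 0.018  0.004 -1.   ] F [ 0.1  1.  -0.9] w 0.0362
shift [-0.0244  0.0469  0.164 ] roll deg 0.21 j [ 0.56  0.53 -0.36  1.71  0.21  0.92 -1.17]
```

Call:
carry_out:
  rows:
    - {"x":-0.008,"y":0.014,"z":0.01,"roll":0,"fingers":0}
    - {"x":-0.01,"y":0.018,"z":0.02,"roll":0,"fingers":0}
    - {"x":-0.006,"y":0.012,"z":0.025,"roll":0,"fingers":0}
    - {"x":0,"y":0.003,"z":0.025,"roll":0,"fingers":0}
    - {"x":0,"y":0,"z":0.025,"roll":0,"fingers":0}
    - {"x":0,"y":0,"z":0.022,"roll":0,"fingers":0}
    - {"x":0,"y":0,"z":0.012,"roll":0,"fingers":0}
    - {"x":0,"y":0,"z":0,"roll":0,"fingers":0}

```text
t: 6.87
eef_pos: [0.557, -0.2612, 0.0456]
orientation: [-3.104, -0.464, -0.036]
ft_force: [-0.4, 0.4, -1.4]
grip_width: 0.0362
```

```bash
python3 go.py .555 -.2656 .0245 .28
python3 - <<'E'
from h import *
a=grab('side','s2')
cv2.imwrite('pics/c2.png',cv2.convertScaleAbs(cv2.resize(a['img'][80:220,230:370],(560,560)),alpha=1.4))
E
```

```text
t 6.87 pos [ 0.557  -0.2612  0.0456] yaw 0.297 zaxis [ 0.022  0.007 -1.   ] F [-0.4  0.4 -1.4] w 0.0362
shift [-0.0036  0.0036  0.0211] roll deg 0.95 j [ 0.58  0.75 -0.29  1.74  0.29  0.68 -1.14]
```

View pics/c2.png

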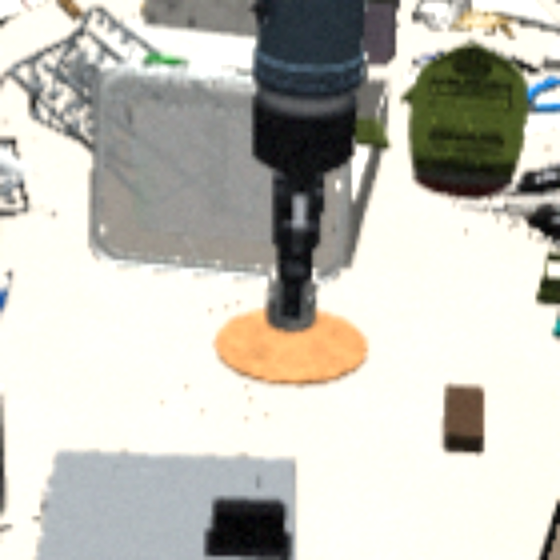

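The side crop shows the pot hanging just above the mat centre at about (292,340). It is clear of the bin and the block. I'll lower it and release.

Call:
carry_out:
  rows:
    - {"x":-0.002,"y":0.002,"z":0.005,"roll":0,"fingers":0}
    - {"x":-0.001,"y":0.001,"z":0.005,"roll":0,"fingers":0}
    - {"x":0,"y":0,"z":0.004,"roll":0,"fingers":0}
    - {"x":0,"y":0,"z":0.003,"roll":0,"fingers":0}
    - {"x":0,"y":0,"z":0.002,"roll":0,"fingers":0}
    - {"x":0,"y":0,"z":0.001,"roll":0,"fingers":0}
    - {"x":0,"y":0,"z":0,"roll":0,"fingers":0}
    - {"x":0,"y":0,"z":0,"roll":0,"fingers":0}

```text
t: 7.58
eef_pos: [0.5601, -0.2656, 0.0306]
orientation: [3.105, 0.467, 0.05]
ft_force: [0.1, -0.1, -0.4]
grip_width: 0.0364
```

Call:
carry_out:
  rows:
    - {"x":-0.004,"y":0,"z":0.003,"roll":0,"fingers":0}
    - {"x":0,"y":0,"z":0.003,"roll":0,"fingers":0}
    - {"x":0,"y":0,"z":0.002,"roll":0,"fingers":0}
    - {"x":0,"y":0,"z":0.002,"roll":0,"fingers":0}
    - {"x":0,"y":0,"z":0.001,"roll":0,"fingers":0}
    - {"x":0,"y":0,"z":0,"roll":0,"fingers":0}
    - {"x":0,"y":0,"z":0,"roll":0,"fingers":0}
    - {"x":0,"y":0,"z":0,"roll":0,"fingers":0}

```text
t: 8.25
eef_pos: [0.5573, -0.2672, 0.0248]
orientation: [3.103, 0.466, 0.051]
ft_force: [0.8, -0.6, -0.6]
grip_width: 0.0366
```

```bash
python3 go.py .555 -.2656 .0235 .28
```

```text
t 8.25 pos [ 0.5573 -0.2672  0.0248] yaw 0.298 zaxis [ 0.033  0.001 -0.999] F [ 0.8 -0.6 -0.6] w 0.0366
shift [-0.0018 -0.0022  0.0012] roll deg 1.05 j [ 0.58  0.78 -0.28  1.75  0.31  0.63 -1.14]
```

Call:
carry_out:
  rows:
    - {"x":0,"y":0,"z":0.001,"roll":0,"fingers":0}
    - {"x":0,"y":0,"z":0.001,"roll":0,"fingers":0}
    - {"x":0,"y":0,"z":0,"roll":0,"fingers":0.5}
    - {"x":0,"y":0,"z":0,"roll":0,"fingers":0.55}
    - {"x":0,"y":0,"z":0,"roll":0,"fingers":0.6}
    - {"x":0,"y":0,"z":0,"roll":0,"fingers":0.65}
    - {"x":0,"y":0,"z":0,"roll":0,"fingers":0.7}
    - {"x":0,"y":0,"z":0,"roll":0,"fingers":0.75}

```text
t: 8.92
eef_pos: [0.5582, -0.2672, 0.0234]
orientation: [3.103, 0.465, 0.052]
ft_force: [0.1, 0.3, -0.2]
grip_width: 0.0642
```

Call:
carry_out:
  rows:
    - {"x":0,"y":0,"z":0,"roll":0,"fingers":0.75}
    - {"x":0,"y":0,"z":0,"roll":0,"fingers":0.75}
    - {"x":0,"y":0,"z":0,"roll":0,"fingers":0.75}
    - {"x":0,"y":0,"z":-0.006,"roll":0,"fingers":0.75}
    - {"x":0,"y":0,"z":-0.012,"roll":0,"fingers":0.75}
    - {"x":0,"y":0,"z":-0.02,"roll":0,"fingers":0.75}
    - {"x":0,"y":0,"z":-0.025,"roll":0,"fingers":0.75}
    - {"x":0,"y":0,"z":-0.025,"roll":0,"fingers":0.75}

```text
t: 9.58
eef_pos: [0.5513, -0.2654, 0.1112]
orientation: [-3.104, -0.467, -0.038]
ft_force: [0.5, -0.8, 0.2]
grip_width: 0.0635
```

```bash
python3 go.py .4836 .0766 .15 .28
```

```text
t 9.58 pos [ 0.5513 -0.2654  0.1112] yaw 0.299 zaxis [ 0.023  0.006 -1.   ] F [ 0.5 -0.8  0.2] w 0.0635
shift [ 0.0369 -0.3468 -0.0383] roll deg 1.08 j [ 0.62  0.65 -0.33  1.73  0.26  0.78 -1.1 ]
```

Call:
carry_out:
  rows:
    - {"x":0,"y":0,"z":-0.02,"roll":0,"fingers":0.75}
    - {"x":0.001,"y":-0.01,"z":-0.01,"roll":0,"fingers":0.75}
    - {"x":0.003,"y":-0.02,"z":0,"roll":-0.3,"fingers":0.75}
    - {"x":0.003,"y":-0.028,"z":0,"roll":-0.3,"fingers":0.75}
    - {"x":0.003,"y":-0.028,"z":0,"roll":0,"fingers":0.75}
    - {"x":0.003,"y":-0.028,"z":0,"roll":0,"fingers":0.75}
    - {"x":0.003,"y":-0.028,"z":0,"roll":0,"fingers":0.75}
    - {"x":0.003,"y":-0.028,"z":0,"roll":0,"fingers":0.75}

```text
t: 10.25
eef_pos: [0.5228, -0.103, 0.1588]
orientation: [3.092, 0.461, 0.068]
ft_force: [0.3, 0.0, -0.2]
grip_width: 0.0643
```

Call:
carry_out:
  rows:
    - {"x":0.003,"y":-0.028,"z":0,"roll":0,"fingers":0.75}
    - {"x":0.003,"y":-0.028,"z":0,"roll":0,"fingers":0.75}
    - {"x":0.003,"y":-0.028,"z":0,"roll":0,"fingers":0.75}
    - {"x":0.003,"y":-0.025,"z":0,"roll":0,"fingers":0.75}
    - {"x":0.003,"y":-0.02,"z":0,"roll":0,"fingers":0.75}
    - {"x":0.002,"y":-0.012,"z":0,"roll":0,"fingers":0.75}
    - {"x":0,"y":0,"z":0,"roll":0,"fingers":0.75}
    - {"x":0,"y":0,"z":0,"roll":0,"fingers":0.75}

```text
t: 10.92
eef_pos: [0.4961, 0.0509, 0.166]
orientation: [3.087, 0.478, 0.086]
ft_force: [-0.3, 0.4, 0.5]
grip_width: 0.0644
```

```bash
python3 go.py .4836 .0766 .13 .28
python3 - <<'E'
from h import *
a=grab('side','s3')
cv2.imwrite('pics/c3.png',cv2.convertScaleAbs(cv2.resize(a['img'][130:280,210:360],(600,600)),alpha=1.4))
E
```

```text
t 10.92 pos [0.4961 0.0509 0.166 ] yaw 0.308 zaxis [ 0.057 -0.008 -0.998] F [-0.3  0.4  0.5] w 0.0644
shift [-0.006  -0.0291  0.0351] roll deg 1.59 j [ 0.14  0.39 -0.41  2.02  0.26  0.72 -1.7 ]
```

View pics/c3.png

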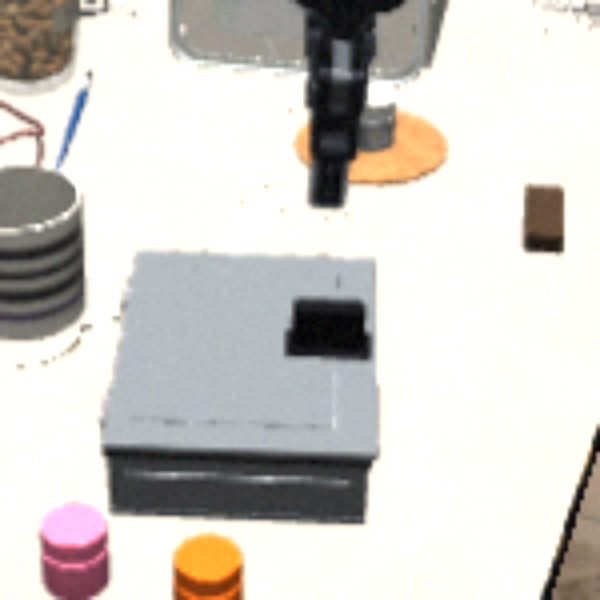

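The crop shows the pale pot upright on the mat at about (375,125), partly behind the fingers. The lid is shut and clear, with the grip at (330,325). Next I'll go above the grip.

Call:
carry_out:
  rows:
    - {"x":-0.001,"y":-0.01,"z":0.004,"roll":0.6,"fingers":0.75}
    - {"x":-0.002,"y":-0.012,"z":0.008,"roll":0.6,"fingers":0.75}
    - {"x":-0.002,"y":-0.007,"z":0.01,"roll":0.4,"fingers":0.75}
    - {"x":-0.001,"y":-0.002,"z":0.01,"roll":0,"fingers":0.75}
    - {"x":0,"y":0,"z":0.008,"roll":0,"fingers":0.75}
    - {"x":0,"y":0,"z":0.004,"roll":0,"fingers":0.75}
    - {"x":0,"y":0,"z":0,"roll":0,"fingers":0.75}
    - {"x":0,"y":0,"z":0,"roll":0,"fingers":0.75}

```text
t: 11.63
eef_pos: [0.4876, 0.0682, 0.1205]
orientation: [3.092, 0.409, 0.092]
ft_force: [0.1, 0.0, 0.8]
grip_width: 0.0639
```

```bash
python3 go.py .4833 .0762 .075 .28
```

```text
t 11.63 pos [0.4876 0.0682 0.1205] yaw 0.264 zaxis [ 0.061 -0.013 -0.998] F [0.1 0.  0.8] w 0.0639
shift [-0.0046 -0.0102  0.0451] roll deg -0.93 j [ 0.05  0.45 -0.37  2.07  0.33  0.62 -1.85]
```

Call:
carry_out:
  rows:
    - {"x":-0.002,"y":-0.005,"z":0,"roll":-0.4,"fingers":0.75}
    - {"x":-0.002,"y":-0.005,"z":0,"roll":-0.4,"fingers":0.75}
    - {"x":-0.001,"y":-0.001,"z":0.003,"roll":0,"fingers":0.75}
    - {"x":0,"y":0,"z":0.005,"roll":0,"fingers":0.75}
    - {"x":0,"y":0,"z":0.006,"roll":0,"fingers":0.75}
    - {"x":0,"y":0,"z":0.003,"roll":0,"fingers":0.75}
    - {"x":0,"y":0,"z":0,"roll":0,"fingers":0.75}
    - {"x":0,"y":0,"z":0,"roll":0,"fingers":0.75}

```text
t: 12.3
eef_pos: [0.4813, 0.0775, 0.1021]
orientation: [3.089, 0.431, 0.094]
ft_force: [0.3, -0.1, 0.1]
grip_width: 0.0641
```

```bash
python3 go.py .4833 .0762 .075 .28
```

```text
t 12.3 pos [0.4813 0.0775 0.1021] yaw 0.278 zaxis [ 0.063 -0.013 -0.998] F [ 0.3 -0.1  0.1] w 0.0641
shift [-0.      0.001   0.0272] roll deg -0.09 j [ 0.02  0.48 -0.35  2.09  0.36  0.57 -1.89]
```

Call:
carry_out:
  rows:
    - {"x":0,"y":0.001,"z":0.005,"roll":0,"fingers":0.75}
    - {"x":0,"y":0,"z":0.007,"roll":0,"fingers":0.75}
    - {"x":0,"y":0,"z":0.007,"roll":0,"fingers":0.75}
    - {"x":0,"y":0,"z":0.005,"roll":0,"fingers":0.75}
    - {"x":0,"y":0,"z":0.003,"roll":0,"fingers":0.75}
    - {"x":0,"y":0,"z":0,"roll":0,"fingers":0.6}
    - {"x":0,"y":0,"z":0,"roll":0,"fingers":0.5}
    - {"x":0,"y":0,"z":0,"roll":0,"fingers":0.45}

```text
t: 12.97
eef_pos: [0.4834, 0.0758, 0.0716]
orientation: [3.089, 0.431, 0.093]
ft_force: [-0.2, 0.3, 0.3]
grip_width: 0.0382
```

```bash
python3 go.py .4833 .0762 .075 .28
python3 - <<'E'
from h import *
a=grab('side','s4')
cv2.imwrite('pics/c4.png',cv2.convertScaleAbs(cv2.resize(a['img'][120:260,230:370],(600,600)),alpha=1.5,beta=20))
E
```

```text
t 12.97 pos [0.4834 0.0758 0.0716] yaw 0.278 zaxis [ 0.062 -0.013 -0.998] F [-0.2  0.3  0.3] w 0.0382
shift [ 0.0002 -0.0004 -0.0034] roll deg -0.12 j [-0.01  0.54 -0.32  2.1   0.4   0.51 -1.92]
```

View pics/c4.png

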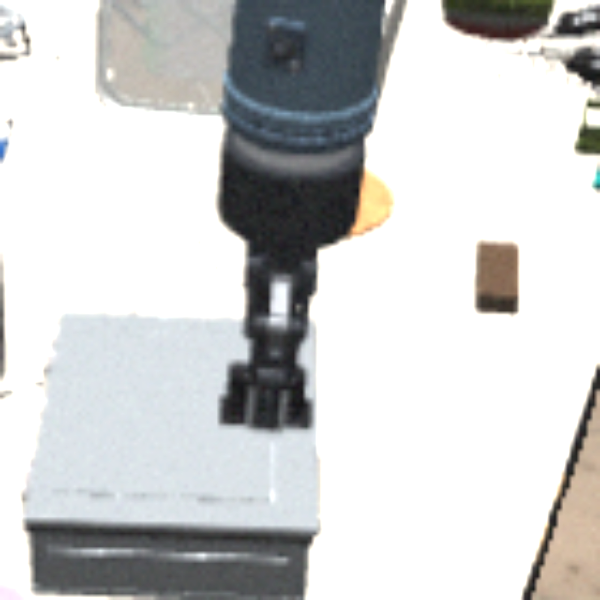

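The crop shows the fingers straddling the grip at about (265,400), centred along its length, with the lid still shut. I'll raise 3 mm and close.

Call:
carry_out:
  rows:
    - {"x":0,"y":0,"z":-0.003,"roll":0,"fingers":0.4}
    - {"x":0,"y":0,"z":0,"roll":0,"fingers":0.35}
    - {"x":0,"y":0,"z":0,"roll":0,"fingers":0.3}
    - {"x":0,"y":0,"z":0,"roll":0,"fingers":0.2}
    - {"x":0,"y":0,"z":0,"roll":0,"fingers":0.1}
    - {"x":0,"y":0,"z":0,"roll":0,"fingers":0}
    - {"x":0,"y":0,"z":0,"roll":0,"fingers":0}
    - {"x":0,"y":0,"z":0,"roll":0,"fingers":0}

```text
t: 13.68
eef_pos: [0.4838, 0.0763, 0.0761]
orientation: [3.088, 0.435, 0.096]
ft_force: [0.3, -0.8, 0.7]
grip_width: 0.0128
```

Call:
carry_out:
  rows:
    - {"x":0,"y":0,"z":0,"roll":0,"fingers":0}
    - {"x":0,"y":0,"z":0,"roll":0,"fingers":0}
    - {"x":0,"y":0,"z":-0.001,"roll":0,"fingers":0}
    - {"x":0,"y":0,"z":-0.001,"roll":0,"fingers":0}
    - {"x":0,"y":0,"z":-0.002,"roll":0,"fingers":0}
    - {"x":0,"y":0,"z":-0.002,"roll":0,"fingers":0}
    - {"x":0,"y":0,"z":-0.002,"roll":0,"fingers":0}
    - {"x":0,"y":0,"z":-0.002,"roll":0,"fingers":0}

```text
t: 14.35
eef_pos: [0.4856, 0.0768, 0.0832]
orientation: [3.091, 0.438, 0.102]
ft_force: [6.8, 0.3, -12.3]
grip_width: 0.0129
```

```bash
python3 go.py .4833 .0762 .075 .28
```

```text
t 14.35 pos [0.4856 0.0768 0.0832] yaw 0.282 zaxis [ 0.067 -0.009 -0.998] F [  6.8   0.3 -12.3] w 0.0129
shift [-0.0029 -0.0003  0.008 ] roll deg 0.12 j [ 0.01  0.52 -0.33  2.09  0.39  0.53 -1.9 ]
```

The grip rose 7 mm along the lid's arc, so the lid is coming off its seal. I'll keep going in small steps.

Call:
carry_out:
  rows:
    - {"x":0.0005,"y":0,"z":-0.002,"roll":0,"fingers":0}
    - {"x":0.0005,"y":0,"z":-0.002,"roll":0,"fingers":0}
    - {"x":0.0005,"y":0,"z":-0.002,"roll":0,"fingers":0}
    - {"x":0.0005,"y":0,"z":-0.002,"roll":0,"fingers":0}
    - {"x":0,"y":0,"z":-0.001,"roll":0,"fingers":0}
    - {"x":0,"y":0,"z":0,"roll":0,"fingers":0}
    - {"x":0,"y":0,"z":0,"roll":0,"fingers":0}
    - {"x":0,"y":0,"z":0,"roll":0,"fingers":0}

```text
t: 15.02
eef_pos: [0.4889, 0.0778, 0.0924]
orientation: [3.092, 0.439, 0.106]
ft_force: [4.2, -0.4, -6.4]
grip_width: 0.0131
```

```bash
python3 go.py .4833 .0762 .092 .28
python3 - <<'E'
from h import *
a=grab('side','s5')
cv2.imwrite('pics/c5.png',cv2.convertScaleAbs(cv2.resize(a['img'][120:270,220:370],(600,600)),alpha=1.5,beta=20))
E
```

```text
t 15.02 pos [0.4889 0.0778 0.0924] yaw 0.283 zaxis [ 0.069 -0.007 -0.998] F [ 4.2 -0.4 -6.4] w 0.0131
shift [-0.0058 -0.      0.    ] roll deg 0.16 j [ 0.02  0.5  -0.35  2.08  0.37  0.55 -1.89]
```

View pics/c5.png

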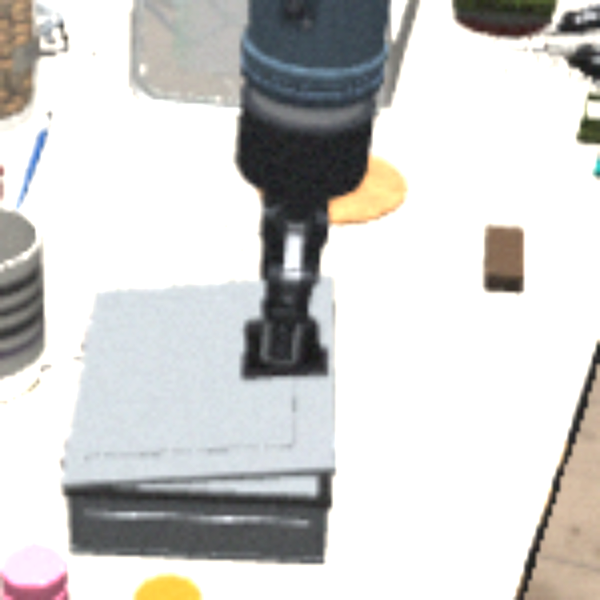

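The crop shows the lid raised at the front, with a gap at about (325,480), still held by the grip. I'll hold still, measure the angle, and check the pot from the top.

Call:
carry_out:
  rows:
    - {"x":0,"y":0,"z":0,"roll":0,"fingers":0}
    - {"x":0,"y":0,"z":0,"roll":0,"fingers":0}
    - {"x":0,"y":0,"z":0,"roll":0,"fingers":0}
    - {"x":0,"y":0,"z":0,"roll":0,"fingers":0}
    - {"x":0,"y":0,"z":0,"roll":0,"fingers":0}
    - {"x":0,"y":0,"z":0,"roll":0,"fingers":0}
    - {"x":0,"y":0,"z":0,"roll":0,"fingers":0}
    - {"x":0,"y":0,"z":0,"roll":0,"fingers":0}

```text
t: 15.73
eef_pos: [0.4888, 0.0778, 0.0923]
orientation: [3.092, 0.439, 0.105]
ft_force: [4.2, -0.5, -6.0]
grip_width: 0.0127
```

```bash
python3 go.py .4833 .0762 .092 .28
python3 - <<'E'
from h import *
a=grab('side','s6');b=grab('top','t6')
p=(.5312,.0909,.283)
for th in(0,.06,.1,.127,.15,.2):
    rx,rz=-.158,.008; x=.078+rx*np.cos(th)+rz*np.sin(th); z=.05+rz*np.cos(th)-rx*np.sin(th)
    C,S=np.cos(p[2]),np.sin(p[2]);P=[p[0]+C*x-S*.102,p[1]+S*x+C*.102,z]
    q=proj(a,P)[0];print(th,q.round(1),'in crop',((q-[260,200])*7).round(0))
A=cv2.resize(a['img'][200:270,260:315],None,fx=7,fy=7,interpolation=cv2.INTER_CUBIC)
B=cv2.resize(b['img'][165:245,330:410],(400,400));B=cv2.copyMakeBorder(B,0,90,0,0,0)
cv2.imwrite('pics/c6.png',cv2.convertScaleAbs(np.hstack([A,B]),alpha=1.3))
E
```

```text
t 15.73 pos [0.4888 0.0778 0.0923] yaw 0.283 zaxis [ 0.069 -0.007 -0.998] F [ 4.2 -0.5 -6. ] w 0.0127
shift [-0.0058  0.     -0.0001] roll deg 0.15 j [ 0.02  0.5  -0.35  2.08  0.37  0.55 -1.89]
0 [304.1 243.7] in crop [309. 306.]
0.06 [304.  240.4] in crop [308. 283.]
0.1 [303.7 238.2] in crop [306. 267.]
0.127 [303.5 236.7] in crop [305. 257.]
0.15 [303.3 235.4] in crop [303. 248.]
0.2 [302.6 232.6] in crop [298. 228.]
```

View pics/c6.png

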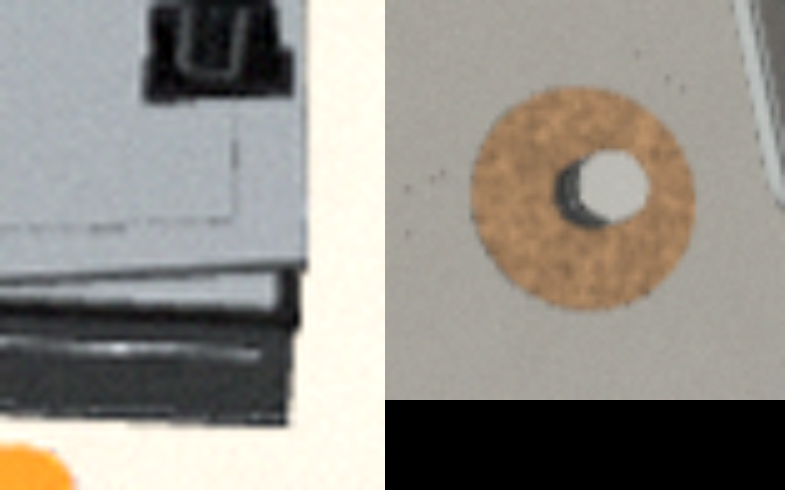

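The lid's front corner at about (306,263) in the crop matches roughly 0.115 rad, or 18 mm open. The pot stands upright near the mat's centre. The pose stayed still over 0.7 s, so I'm handing in.

```bash
python3 -c "
from station import ticket; print(ticket.sign_off())"
```

```text
the job is handed in; nothing more can be done
None
```

I moved the pale paint pot from the lid to the cork mat and let it go. Then I pulled the lid free by its grip in about 2 mm steps. I handed the job in still holding the grip, at about 16 s on the robot's clock; sign-off reports no verdict.

**Last checks:**
- **Lid:** the front edge is about 18 mm open. The picture gives about 0.115 rad and the tool's rise about 0.127 rad, and both are within the 0.07 to 0.215 allowed.
- **Stillness and grip:** the tool moved only about 0.1 mm over the last 0.7 s. The finger opening was 12.7 mm on the 14 mm grip.
- **Pot:** it is upright near the mat's centre in the last top view.
- **Bystanders:** nothing I saw in the crops suggested contact. I did not re-measure the tape, block or short pot.

**What disagreed:**
- The tool drifted to about 4° off vertical during the moves. It leans in the plane of the jaws, so it did not affect the grasp.
- The wrist still reads about 7 N, more than the lid's 1 to 2 N. This is probably strain from holding a lid that has turned in the pads.

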